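Wipe the offcuts off the sprung mat and latch the scrap box

TASK

Take the scraper block by its black handle and, pressing its rubber edge lightly on the springy blue mat, wipe all three plastic offcuts over the open edge into the scrap box; do not touch the offcuts with the fingers and never lean hard on the mat. Then stand the scraper upright on the worktop again and swing the box's clear flap shut, pressing its free edge down until the red tab drops behind the rim and the flap stays fully shut. Leave the tape roll, the bottle and the disk drive where they are.

Things in the scene. Friction and masses are not known exactly. Their poses are not given: they have to be found in the camera images.
- station: Fixed clearing station, 176 mm wide (x), 310 mm long (y), z up. Origin on the worktop 4 mm inside the middle of the mat's open drop edge (seen from above). Blue mat from y=-4 to +194 mm, scrap box from y=-4 to -116 mm. Aluminium side rims stand 7 mm above the mat at |x|=82 to 88 mm; the mat's two y ends are open.
- mat_nominal (a point): Middle of the mat's top at its NOMINAL height, 90 mm (point fixed to the station). The mat is a stiff plate moving only up and down on springs, 1.5 N per mm; hidden weight sets its true rest height between 80 and 100 mm: find it by touch. It bottoms at 72 mm. Press 2 to 10 N while wiping; over 40 N is too hard.
- box_floor (a point): Middle of the scrap box's inner floor, 5 mm above the worktop. The open-topped grey box is 168 mm (station x) by 108 mm (y) inside; its wall next to the mat is 66 mm high, the others 70 mm, all 4 mm thick. A white chute slopes from 34 mm up at the mat's wall to the floor.
- flap (a joint): Angle of the box's clear flap about its hinge along the station's x axis at the box's far wall: 0 fully shut (lying level), 1.57 upright, 1.7 to 2.1 at the start (leaning outward, away from the mat). The hinge is stiff: the flap stays where it is left. Near 0.1 the tab meets the rim bead; about 6 to 10 N downward near the free edge snaps it past, and below 0.03 it is latched.
- flap_hinge (a point): Middle of the flap's hinge line, at x=0, y=-114, z=73 mm of the station; the flap plate is 172 mm wide, 4 mm thick and reaches 104 mm from the hinge line. Turns with the flap: y points along the flap from hinge to free edge, z is the normal of its outer face (its top face when shut).
- flap_edge (a point): Middle of the flap's free edge with the red border, on its outer (upper) face, 104 mm from the hinge line. Press a little inward of it: the mat beside it stands higher. A red tab 50 mm wide hangs 22 mm below it when shut.
- scraper: Scraper block standing on its rubber edge, loose, 180 g. Origin at the centre of its underside, z up, y along the blade. Rubber edge 140 mm (y) x 16 mm (x) x 11 mm high; yellow bar above it 142 x 24 mm up to z=24 mm; black handle 18 mm thick (x), 60 mm long (y), from z=24 to z=71 mm: grasp it across x.
- offcut_orange: Orange plastic strip offcut on the mat, 64 x 20 mm, 4 mm thick with a 3.5 mm rib on top. Origin at the centre of its underside, x along it.
- offcut_white: White plastic strip offcut, 62 x 20 mm, otherwise the same.
- offcut_green: Green plastic strip offcut, 60 x 20 mm, otherwise the same.
- kapton_roll: Bystander: amber tape roll lying flat, 76 mm across, 19 mm high. Origin under its centre.
- solvent_bottle: Bystander: blue bottle with a white top, 58 mm across, 121 mm high. Origin under its centre.
- disk_drive: Bystander: flat silver disk drive, 70 x 100 x 7 mm. Origin under its centre.

How it is judged:
By the outcome, as a careful person would: the job done as asked, in the order asked, and still so for the second after the job is handed in, with the robot touching nothing.
It also fails if it takes over 61 s, if anything falls off the work surface, if the arm or the gripper's body presses on something with over 40 N, if the wrist force passes 120 N, or if a joint passes its speed limit or range.

ROBOT

A 6-joint arm with a two-finger parallel gripper is mounted at the origin on the work surface; the furniture and walls round the work are solid. World frame = base frame: x ahead of the robot, y to its left, z up, the work surface at z = 0. Lengths are in m, angles in rad, forces in N, time in s.
With the tool pointing down it reaches from about 0.35 to 0.925 m from the base axis. Payload 6.4 kg.
Tool frame: the origin (TCP) lies on the centre line of the jaws, within the pads' length; the fingertips stand 22 mm ahead of it and the grasp point (between the pads) lies 3 mm ahead of it (finger_overhang is the z of the fingertips in the tool frame, in m); z points along the fingers, x is the direction in which the jaws open and shut, and the axes are right-handed (so a half turn about z gives the same grasp; the last joint's range is limited). The gripper opens to 85 mm and grips with 20 to 120 N. Pads are 22 mm wide; open, the fingers measure 114 mm over their backs; the gripper's body (76 mm by 85 mm) begins 54 mm behind the grasp point. The pads swing forward as they close: fully open they stand 13 mm farther back than shut.
Start: joints at [-1.308, 0.245, 1.558, -0, 1.339, -0.174], TCP at [0.275, -0.589, 0.217] pointing down, gripper open.
Joint ranges: [-3.13, 3.13], [-1.02, 2.26], [0.13, 2.54], [-0.95, 4.09], [0.21, 2.88], [-2.74, 2.74]. Speed limits (rad/s): [2.57, 2.57, 3.14, 3.14, 3.14, 3.14].

INTERFACE

Orientations are given as [roll, pitch, yaw] about the fixed x, y, z axes, in that order (R = Rz(yaw) Ry(pitch) Rx(roll)).
In Python, from rig import * gives the robot as it stands.
- The arm moves only by the shell command python3 -m jog 'ROWS'. ROWS is a JSON object of lists of equal length, an entry for each row: "xyz": the shift along the tool's x, y, z in cm, a list of three; "twist": the turn about the tool's z in rad; "gripper": the closure, from 0 (fully open) to 1 (shut). In form: {"xyz": [[dx, dy, dz], ...], "twist": [twist, ...], "gripper": [gripper, ...]}. A call has exactly 8 rows; each row is the pose to reach, as a shift and turn from the pose commanded when the call began, along the tool's axes at that moment; what a row does not reach only later rows make up. A row lasts 1/10 s, in which the tool goes at most 50 mm and 8.59 degrees, less where a joint would pass 70% of its speed; a pose out of reach is approached as far as the arm can. A call with a gripper value outside its range is refused whole. The fingers move at their own pace and stop on an object; the grip force is fixed at half the most. Time passes only in rows, so rows that repeat a pose let the fingers close, or fill a call up. It gives the time, the measured TCP pose, the force and the opening at its end, in the units of the state.
- observe(): the state, without advancing time (a new reading comes with each control period).
- camera(name): name is "scene" or "side" or "wrist"; returns a dict with "img" (420x560x3 uint8, red, green, blue), "mtx" (3x3 intrinsics, pixels), "world_to_cam" (4x4, takes a point from world to camera coordinates); the wrist camera has in their place "mount" (4x4, takes a point from camera to tool coordinates, whose origin is the TCP and whose axes are the tool frame's). Camera axes: x right, y down, z forward; pixel columns grow to the right and rows downward; lengths in m; the calibration is good to about 2 mm. A picture is of the moment at which its call begins: read the wrist's pose just before it. There is no depth.
- close_job(): hands the job in, once; it reports no verdict.
The state is a dict: "t": time; "joint_pos": joint angles; "qvel": joint speeds; "effort": joint torques, N m; "tool_pos": TCP position; "ee_rot": TCP orientation; "ft_force": force on the tool from outside, world axes, zero at the start; "moment": the same for the moment, N m; "width": finger opening in m.
Only numpy, scipy, OpenCV 4.12 (cv2) and the standard library are available. Lean on these libraries where they do the work, as an engineer would, in place of code of your own. Each camera call takes 0.05 s, during which the arm holds its last target. There are 200 camera calls.

## Working session

There is one attempt and no reset: what is moved stays moved. The work goes in short steps, Python scripts to look and compute and a shell command to move; the robot and the scene stay as the last step left them, time stands still between calls to the robot, and variables do not carry over. Pictures are saved under pics/ and viewed, about 8 in all and at most 12, crops included, and the job is handed in when it is done.

```bash
mkdir -p pics; ls; python3 - <<'E'
from rig import *
import cv2
o=observe();print(o)
for n in("scene","side"):
    c=camera(n);cv2.imwrite(f"pics/{n}0.png",c["img"][:,:,::-1]);print(n,c["mtx"].tolist(),c["world_to_cam"].round(4).tolist())
E
```

```text
pics
{'t': 0.0, 'joint_pos': array([-1.30808591e+00,  2.45823627e-01,  1.55901829e+00, -1.50301815e-05,
        1.33866590e+00, -1.74092431e-01]), 'qvel': array([-0.00094988, -0.00031035,  0.0010193 ,  0.00025975,  0.00050782,
        0.00084129]), 'effort': array([ 8.30341614e-04, -4.29509747e+01, -3.26127934e+01, -1.06887628e-04,
        5.31898069e-03, -9.88821313e-06]), 'tool_pos': array([ 0.27483263, -0.58840037,  0.21587192]), 'ee_rot': array([-3.14127532e+00,  1.88874252e-03, -1.13398971e+00]), 'ft_force': array([-0.10394964, -0.22825454, -0.39181436]), 'moment': array([-0.02336961,  0.00408038,  0.01534831]), 'width': 0.08548267248961029}
scene [[386.4306520294926, 0.0, 283.12682217415943], [0.0, 386.4306520294926, 208.1785631905506], [0.0, 0.0, 1.0]] [[-0.7256, -0.6882, 0.0021, 0.3571], [-0.4399, 0.4614, -0.7705, 0.2953], [0.5292, -0.5599, -0.6375, 0.8436], [0.0, 0.0, 0.0, 1.0]]
side [[507.54563339208, 0.0, 282.86127960424324], [0.0, 507.54563339208, 210.0105332132726], [0.0, 0.0, 1.0]] [[0.7823, 0.6228, 0.0086, -0.3796], [0.5256, -0.6527, -0.5457, -0.2532], [-0.3342, 0.4314, -0.838, 1.5921], [0.0, 0.0, 0.0, 1.0]]
```

View pics/scene0.png

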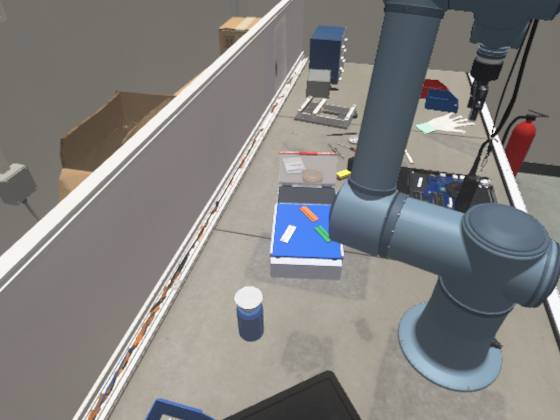

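View pics/side0.png

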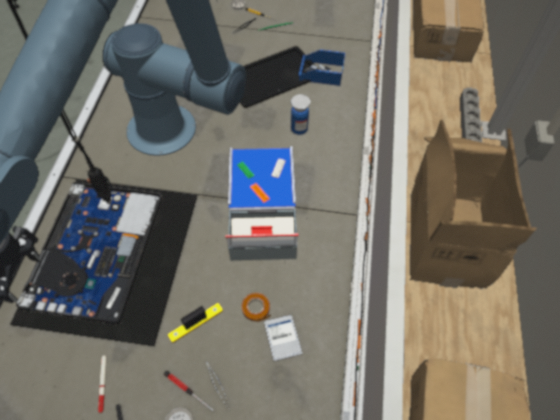

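Side view: mat at about (230–295, 148–207), box below it with the flap's red edge at y≈237, scraper at (195,320), roll (256,305), drive (283,338), bottle (300,113).

```bash
cat > h.py <<'E'
from rig import *
import numpy as np, cv2
def ray(c,uv):
    W=c["world_to_cam"];R=W[:3,:3];o=-R.T@W[:3,3]
    d=R.T@np.linalg.inv(c["mtx"])@np.array([uv[0],uv[1],1.]);return o,d
def onz(c,uv,z):
    o,d=ray(c,uv);return o+d*(z-o[2])/d[2]
def tri(c1,p1,c2,p2):
    o1,d1=ray(c1,p1);o2,d2=ray(c2,p2)
    s=np.linalg.lstsq(np.c_[d1,-d2],o2-o1,rcond=None)[0]
    a,b=o1+d1*s[0],o2+d2*s[1];return (a+b)/2,np.linalg.norm(a-b)
def proj(c,p):
    q=c["mtx"]@(c["world_to_cam"]@np.r_[p,1])[:3];return q[:2]/q[2]
def wristcam():
    from scipy.spatial.transform import Rotation as R
    o=observe();c=camera("wrist");T=np.eye(4);T[:3,:3]=R.from_euler("xyz",o["ee_rot"]).as_matrix();T[:3,3]=o["tool_pos"]
    c["world_to_cam"]=np.linalg.inv(T@c["mount"]);return c
def blobs(img,lo,hi,amin=15,roi=None):
    m=cv2.inRange(cv2.cvtColor(img,cv2.COLOR_RGB2HSV),np.array(lo),np.array(hi))
    if roi: z=np.zeros_like(m);a,b,c_,d=roi;z[b:d,a:c_]=m[b:d,a:c_];m=z
    cs=cv2.findContours(m,cv2.RETR_EXTERNAL,cv2.CHAIN_APPROX_NONE)[0]
    return sorted([k for k in cs if cv2.contourArea(k)>=amin],key=cv2.contourArea,reverse=True)
def rect_on(c,k,z):
    P=np.array([onz(c,p,z)[:2] for p in k[:,0]]).astype(np.float32)
    (x,y),(w,h),a=cv2.minAreaRect(P*1000);b=cv2.boxPoints(((x,y),(w,h),a))
    return (x,y),(w,h),a,b
E
python3 - <<'E'
from h import *
s=camera("side");im=s["img"]
def show(n,lo,hi,z,roi):
    for k in blobs(im,lo,hi,15,roi)[:2]:
        r=rect_on(s,k,z);print(n,np.round(r[0]),np.round(r[1]),round(r[2],1),np.round(r[3]).tolist(), k[:,0].min(0),k[:,0].max(0))
show("mat",(105,150,80),(125,255,255),.09,(220,140,305,215))
show("yel",(22,120,120),(35,255,255),.024,(150,290,240,350))
show("handle",(0,0,0),(179,255,60),.071,(175,300,212,332))
show("orange",(3,150,150),(15,255,255),.095,(230,150,295,205))
show("green",(45,120,60),(80,255,255),.095,(230,150,295,205))
show("white",(0,0,170),(179,60,255),.095,(262,152,290,185))
show("redge",(0,150,120),(5,255,255),.17,(220,215,305,250))
show("roll",(8,120,80),(22,255,255),.019,(235,285,275,325))
print("bottle",onz(s,(300,128),0),"drive",onz(s,(283,338),.007))
crop=cv2.resize(im[135:355,155:310],None,fx=2.7,fy=2.7,interpolation=cv2.INTER_CUBIC);cv2.imwrite("pics/crop.png",crop[:,:,::-1])
E
```

```text
mat [406.   5.] [168. 193.] 40.6 [[280.0, 24.0], [405.0, -123.0], [533.0, -14.0], [407.0, 133.0]] [230 149] [294 206]
yel [ 530. -395.] [143.  27.] 73.7 [[497.0, -460.0], [523.0, -467.0], [563.0, -331.0], [537.0, -323.0]] [168 303] [222 342]
handle [ 536. -398.] [53. 26.] 73.5 [[516.0, -420.0], [541.0, -427.0], [556.0, -376.0], [531.0, -369.0]] [182 308] [204 327]
orange [438. -42.] [14. 57.] 75.1 [[409.0, -42.0], [464.0, -57.0], [468.0, -43.0], [412.0, -28.0]] [252 185] [267 200]
green [360.  -9.] [14. 53.] 73.9 [[332.0, -8.0], [384.0, -23.0], [387.0, -9.0], [336.0, 5.0]] [239 163] [252 176]
white [425.  53.] [20. 63.] 21.0 [[404.0, 79.0], [427.0, 20.0], [445.0, 27.0], [423.0, 86.0]] [272 159] [284 176]
redge [ 549. -164.] [45. 22.] 38.8 [[525.0, -169.0], [538.0, -186.0], [573.0, -158.0], [560.0, -141.0]] [252 227] [271 235]
roll [ 615. -272.] [67. 71.] 38.7 [[567.0, -266.0], [611.0, -321.0], [664.0, -279.0], [619.0, -224.0]] [242 293] [269 320]
bottle [0.33371747 0.27699475 0.        ] drive [ 0.7159249  -0.28939813  0.007     ]
```

View pics/crop.png

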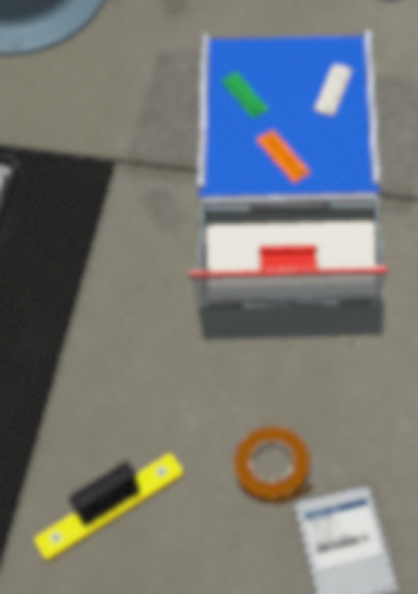

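Positions agree with the given sizes (mat 168×193, bar 143×27). Station: origin ≈(466,-66) mm, yaw ≈0.708; scraper ≈(532,-396), jaw yaw −0.285. Moving above the scraper.

```bash
python3 -m jog '{"xyz":[[-0.9,-4.5,0],[-1.8,-9,0],[-2.8,-13.5,0],[-3.7,-18,0],[-4.6,-22.5,0],[-5.6,-27,0],[-6.5,-31.4,0],[-6.5,-31.4,0]],"twist":[-0.14,-0.28,-0.42,-0.56,-0.70,-0.849,-0.849,-0.849],"gripper":[0,0,0,0,0,0,0,0]}'
python3 - <<'E'
from h import *
c=wristcam();cv2.imwrite("pics/w1.png",c["img"][:,:,::-1]);o=observe();print(o["tool_pos"],o["ee_rot"],c["mount"].round(3).tolist(),c["mtx"].tolist())
for n,lo,hi,z in(("yel",(22,120,120),(35,255,255),.024),("blk",(0,0,0),(179,255,50),.071)):
    for k in blobs(c["img"],lo,hi,800)[:3]:
        r=rect_on(c,k,z);print(n,np.round(r[0]),np.round(r[1]),round(r[2],1),k[:,0].min(0),k[:,0].max(0))
E
```

```text
t: 0.95
tool_pos: [0.5354, -0.3933, 0.2165]
ee_rot: [-3.14, -0.0, -0.279]
ft_force: [-0.7, 0.1, 0.2]
width: 0.0857
[ 0.53365914 -0.39512089  0.21646136] [-3.14122694e+00  6.97860949e-04 -2.80883577e-01] [[1.0, -0.0, -0.001, 0.001], [0.001, 0.961, 0.277, -0.071], [0.0, -0.277, 0.961, -0.156], [0.0, 0.0, 0.0, 1.0]] [[297.316476916178, 0.0, 280.82119143586743], [0.0, 297.316476916178, 203.9217715846672], [0.0, 0.0, 1.0]]
yel [ 531. -393.] [139.  24.] 74.0 [266 120] [286 235]
blk [ 512. -472.] [465. 745.] 74.0 [ 0 26] [559 419]
```

View pics/w1.png

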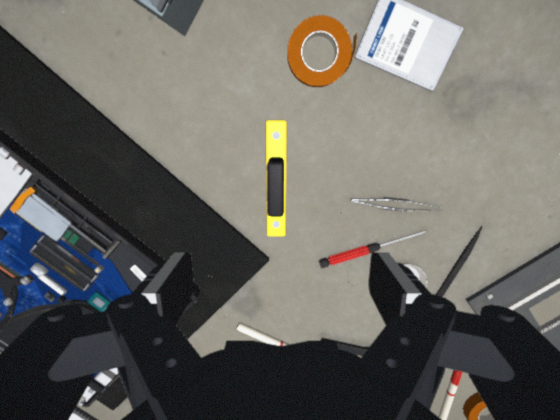

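Scraper centred under the tool, handle clear (276,187). Descend, grasp.

```bash
python3 -m jog '{"xyz":[[-0.3,-0.1,4],[-0.3,-0.1,8],[-0.3,-0.1,12],[-0.3,-0.1,15],[-0.3,-0.1,16.4],[-0.3,-0.1,16.4],[-0.3,-0.1,16.4],[-0.3,-0.1,16.4]],"twist":[0,0,0,0,0,0,0,0],"gripper":[0.3,0.3,0.3,0.3,0.3,0.3,1,1]}'
python3 -m jog '{"xyz":[[0,0,0],[0,0,0],[0,0,0],[0,0,0],[0,0,-1],[0,0,-3],[0,0,-5],[0,0,-5]],"twist":[0,0,0,0,0,0,0,0],"gripper":[1,1,1,1,1,1,1,1]}'
```

```text
t: 1.8
tool_pos: [0.5305, -0.3969, 0.0556]
ee_rot: [3.139, -0.004, -0.285]
ft_force: [0.2, 0.5, 0.2]
width: 0.0315
t: 2.6
tool_pos: [0.531, -0.3969, 0.1068]
ee_rot: [3.138, -0.006, -0.285]
ft_force: [-0.1, -0.9, -0.6]
width: 0.0137
```

```bash
python3 -m jog '{"xyz":[[0,0,-2],[0,0,-4],[0,0,-6],[0,0,-6],[0,0,-6],[0,0,-6],[0,0,-6],[0,0,-6]],"twist":[0,0,0,0,0,0,0,0],"gripper":[1,1,1,1,1,1,1,1]}'
python3 - <<'E'
from h import *
c=wristcam();cv2.imwrite("pics/w2.png",c["img"][:,:,::-1]);print(observe())
E
```

```text
t: 3.4
tool_pos: [0.529, -0.395, 0.1617]
ee_rot: [-3.141, 0.002, -0.285]
ft_force: [0.4, -0.2, -1.8]
width: 0.0135
{'t': 3.45, 'joint_pos': array([-8.12809900e-01,  3.19566295e-01,  1.57074103e+00, -7.68823237e-06,
        1.25271021e+00, -5.27781872e-01]), 'qvel': array([-0.001138  , -0.00494608, -0.00756687,  0.00084998, -0.00120787,
       -0.00180569]), 'effort': array([ 5.30869322e-03, -4.56354797e+01, -3.21080518e+01,  2.08819991e-03,
        1.00325208e-02,  1.72665671e-05]), 'tool_pos': array([ 0.52911449, -0.39515927,  0.16203556]), 'ee_rot': array([-3.14088136e+00,  1.23466489e-03, -2.85025179e-01]), 'ft_force': array([-0.11523284, -0.26115396, -1.28983562]), 'moment': array([-0.01516199, -0.02233459, -0.01437374]), 'width': 0.014085640082473951}
```

View pics/w2.png

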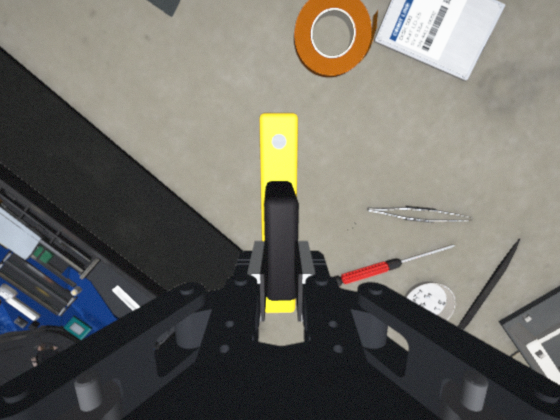

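Scraper is held, straight, its centre about 6 mm off the TCP toward tool −y. Lift and carry over the mat.

```bash
python3 -m jog '{"xyz":[[0,0,-4],[0,0,-8],[-2,-2.5,-10],[-4.5,-6,-10],[-7,-9.3,-10],[-9.5,-12.6,-10],[-12,-15.9,-10],[-14.5,-19.2,-10]],"twist":[0,0,0.1,0.2,0.3,0.4,0.5,0.579],"gripper":[1,1,1,1,1,1,1,1]}'
python3 - <<'E'
from h import *
from scipy.spatial.transform import Rotation as R
o=observe();r=R.from_euler("xyz",o["ee_rot"]);t=np.array([.363,.0437,.262]);print(o["tool_pos"],o["ee_rot"],r.inv().apply(t-o["tool_pos"])*100)
E
```

```text
t: 4.25
tool_pos: [0.4434, -0.169, 0.2628]
ee_rot: [-3.141, 0.0, -0.868]
ft_force: [0.6, 0.5, -1.8]
width: 0.014
[ 0.44338982 -0.16895508  0.26276221] [-3.14147059e+00  9.08410360e-05 -8.67969718e-01] [-21.42217573  -7.61163687   0.07909578]
```

```bash
python3 -m jog '{"xyz":[[-4,-1.5,0],[-8,-3,0],[-12,-4.5,0],[-16,-6,0],[-19.5,-7,0],[-21.2,-7.6,0],[-21.2,-7.6,0],[-21.2,-7.6,0]],"twist":[0,0,0,0,0,0,0,0],"gripper":[1,1,1,1,1,1,1,1]}'
python3 - <<'E'
from h import *
c=wristcam();cv2.imwrite("pics/w3.png",c["img"][:,:,::-1]);o=observe();print(o["tool_pos"],o["ee_rot"])
np.save("w3.npy",c["world_to_cam"])
E
```

```text
t: 5.05
tool_pos: [0.3645, 0.04, 0.2631]
ee_rot: [-3.141, -0.001, -0.863]
ft_force: [0.3, -0.6, -1.6]
width: 0.0139
[0.36460521 0.03965465 0.26306043] [ 3.14156260e+00 -4.75274244e-04 -8.64370496e-01]
```

View pics/w3.png

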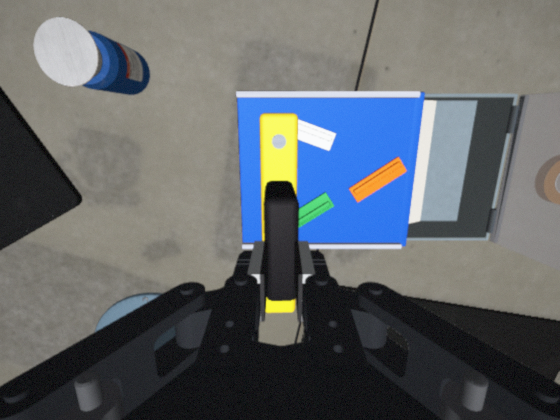

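```bash
python3 - <<'E'
from h import *
c=camera("wrist");c["world_to_cam"]=np.load("w3.npy")
w=[];l=[]
for uv,z,s in(((237,92.5),.097,(88,194)),((424,92.5),.097,(88,-4)),((243,249),.097,(-88,194)),((405,249),.097,(-88,-4)),((522,94),.07,(88,-116)),((491,240),.07,(-88,-116))):
    p=onz(c,uv,z);w.append(p[:2]*1000);l.append(s)
w=np.array(w);l=np.array(l,float)
A=cv2.estimateAffinePartial2D(l.astype(np.float32),w.astype(np.float32),method=cv2.LMEDS)[0]
lm,wm=l.mean(0),w.mean(0);U,S,V=np.linalg.svd((l-lm).T@(w-wm));Rm=(U@V).T;t=wm-Rm@lm
print("yaw",np.arctan2(Rm[1,0],Rm[0,0]),"t",t,"scale",S.sum()/((l-lm)**2).sum());print((w-(l@Rm.T+t)).round(1).tolist())
inv=lambda p:(Rm.T@(np.array(p)*1000-t)).round(1)
for n,lo,hi in(("orange",(5,150,150),(15,255,255)),("green",(45,120,60),(80,255,255)),("white",(0,0,170),(179,60,255))):
    for k in blobs(c["img"],lo,hi,100,(290,110,410,240))[:1]:
        print(n,[inv(onz(c,p,.096)[:2]).tolist() for p in cv2.boxPoints(cv2.minAreaRect(k))])
print("scr ends (bar z)",[inv(onz(c,p,.263-.028)[:2]).tolist() for p in((279,114),(280,312))],"tcp",inv(observe()["tool_pos"][:2]))
E
```

```text
yaw 0.7077464296358256 t [468.21832915 -66.38429789] scale 0.995800194790364
[[0.4, -2.3], [-4.6, 3.3], [2.2, -0.5], [-2.3, 4.4], [1.6, -3.2], [2.8, -1.7]]
green [[-42.2, 136.9], [-17.5, 98.0], [-33.5, 88.0], [-58.8, 127.3]]
white [[42.8, 136.2], [60.9, 129.4], [46.6, 89.7], [28.0, 95.9]]
scr ends (bar z) [[64.0, 148.6], [-72.8, 148.2]] tcp [ -9.9 147.7]
```

Station refined: yaw 0.708, origin (468,−66); offcuts reach y≈150. Go behind them and feel down for the mat.

```bash
python3 -m jog '{"xyz":[[-1,-0.2,0],[-2,-0.4,0],[-2,-0.4,4],[-2,-0.4,8],[-2,-0.4,10.3],[-2,-0.4,11.3],[-2,-0.4,11.3],[-2,-0.4,11.3]],"twist":[0,0,0,0,0,0,0,0],"gripper":[1,1,1,1,1,1,1,1]}'
python3 -m jog '{"xyz":[[0,0,0.1],[0,0,0.2],[0,0,0.3],[0,0,0.4],[0,0,0.4],[0,0,0.4],[0,0,0.4],[0,0,0.4]],"twist":[0,0,0,0,0,0,0,0],"gripper":[1,1,1,1,1,1,1,1]}'
```

```text
t: 5.95
tool_pos: [0.3553, 0.0579, 0.1514]
ee_rot: [-3.14, -0.002, -0.864]
ft_force: [-0.3, -0.4, -0.8]
width: 0.0136
t: 6.75
tool_pos: [0.3544, 0.0579, 0.146]
ee_rot: [-3.142, -0.0, -0.864]
ft_force: [-0.4, -0.4, -1.3]
width: 0.0141
```

```bash
python3 -m jog '{"xyz":[[0,0,0.1],[0,0,0.2],[0,0,0.3],[0,0,0.4],[0,0,0.4],[0,0,0.4],[0,0,0.4],[0,0,0.4]],"twist":[0,0,0,0,0,0,0,0],"gripper":[1,1,1,1,1,1,1,1]}'
python3 -c "
from rig import *
print(observe()['ft_force'])"
```

```text
t: 7.55
tool_pos: [0.3545, 0.0579, 0.1421]
ee_rot: [-3.141, -0.0, -0.864]
ft_force: [-0.2, 0.1, 2.2]
width: 0.014
[-0.24019961  0.13063248  2.21901247]
```

Contact felt: about 3.8 N net, mat top ≈ 92 mm. Press 1 mm more and wipe.

```bash
python3 -m jog '{"xyz":[[0,0,0.1],[0.6,0,0.1],[1.6,0,0.1],[2.7,0,0.1],[3.8,0,0.1],[4.9,0,0.1],[6.0,0,0.1],[7.1,0,0.1]],"twist":[0,0,0,0,0,0,0,0],"gripper":[1,1,1,1,1,1,1,1]}'
```

```text
t: 8.35
tool_pos: [0.4011, 0.0031, 0.1409]
ee_rot: [3.141, 0.0, -0.864]
ft_force: [-2.2, 2.2, 3.9]
width: 0.0136
```

```bash
python3 -m jog '{"xyz":[[1,0,0],[2,0,0],[3,0,0],[4,0,0],[5,0,0],[6,0,0],[7,0,0],[7,0,0]],"twist":[0,0,0,0,0,0,0,0],"gripper":[1,1,1,1,1,1,1,1]}'
python3 - <<'E'
from h import *
c=wristcam();cv2.imwrite("pics/w4.png",c["img"][:,:,::-1])
E
```

```text
t: 9.15
tool_pos: [0.447, -0.0506, 0.1413]
ee_rot: [-3.142, -0.002, -0.865]
ft_force: [-1.4, 0.7, 4.3]
width: 0.0137
```

View pics/w4.png

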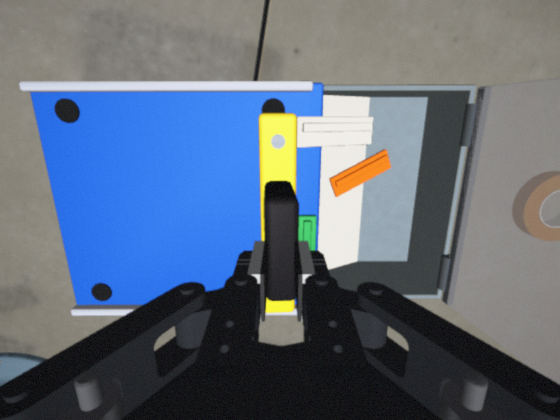

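Orange has dropped in; white sticks out over the edge, green lies along the blade; the mat behind is clean. Finish the stroke.

```bash
python3 -m jog '{"xyz":[[0.7,0,0],[1.5,0,0],[2.3,0,0],[3.1,0,0],[3.9,0,0],[4.6,0,0],[4.6,0,0],[4.6,0,0]],"twist":[0,0,0,0,0,0,0,0],"gripper":[1,1,1,1,1,1,1,1]}'
python3 - <<'E'
from h import *
c=wristcam();cv2.imwrite("pics/w5.png",c["img"][:,:,::-1])
E
```

```text
t: 10.0
tool_pos: [0.4755, -0.0844, 0.1402]
ee_rot: [3.141, 0.001, -0.864]
ft_force: [0.8, -1.0, -0.9]
width: 0.0138
```

View pics/w5.png

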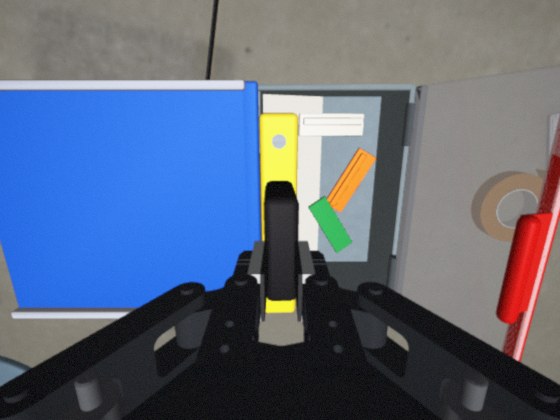

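All three are over the edge. Lift straight up and check.

```bash
python3 -m jog '{"xyz":[[0,0,-2],[0,0,-5],[0,0,-8.5],[0,0,-12],[0,0,-12],[0,0,-12],[0,0,-12],[0,0,-12]],"twist":[0,0,0,0,0,0,0,0],"gripper":[1,1,1,1,1,1,1,1]}'
python3 - <<'E'
from h import *
c=wristcam();cv2.imwrite("pics/w6.png",c["img"][:,:,::-1])
np.save("w6.npy",c["world_to_cam"])
E
```

```text
t: 10.85
tool_pos: [0.4749, -0.0838, 0.259]
ee_rot: [3.14, 0.003, -0.864]
ft_force: [0.6, 0.3, -1.0]
width: 0.0137
```

View pics/w6.png

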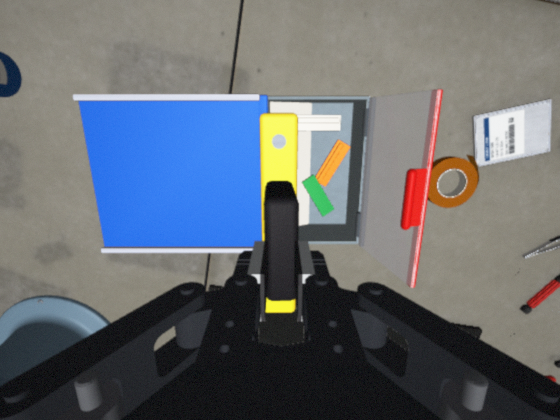

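```bash
python3 -m jog '{"xyz":[[4,2.4,0],[8,4.7,0],[12,7.1,0],[16,9.4,0],[20,11.8,0],[24,14.1,0],[27.4,16.1,0],[27.4,16.1,0]],"twist":[0,-0.05,-0.15,-0.25,-0.35,-0.45,-0.55,-0.579],"gripper":[1,1,1,1,1,1,1,1]}'
python3 - <<'E'
from h import *
from scipy.spatial.transform import Rotation as R
c=wristcam();s=camera("side");cv2.imwrite("pics/s7.png",s["img"][:,:,::-1]);cv2.imwrite("pics/w7.png",c["img"][:,:,::-1])
o=observe();print(o["tool_pos"],o["ee_rot"])
# flap edge line from side view and w6
im=s["img"];w=cv2.imread("pics/w6.png")[:,:,::-1].copy()
wc=camera("wrist");wc["world_to_cam"]=np.load("w6.npy")
for n,I,roi in(("side",im,(215,215,310,250)),("w6",w,(390,80,450,295))):
    h=cv2.cvtColor(I,cv2.COLOR_RGB2HSV);m=cv2.inRange(h,(0,90,90),(6,255,255))|cv2.inRange(h,(174,90,90),(180,255,255))
    ys,xs=np.nonzero(m);k=(xs>=roi[0])&(xs<roi[2])&(ys>=roi[1])&(ys<roi[3]);xs,ys=xs[k],ys[k]
    print(n,len(xs),xs.min(),xs.max(),ys.min(),ys.max())
st=lambda p:(np.array([[np.cos(.7077),np.sin(.7077)],[-np.sin(.7077),np.cos(.7077)]])@(p[:2]*1000-[468.2,-66.4])).round(1)
for a,b in(((226.5,236.5),(412,287)),((298,235.5),(441,90))):
    p,e=tri(s,a,wc,b);print(p,e,st(p))
E
```

```text
t: 11.7
tool_pos: [0.5305, -0.4014, 0.2586]
ee_rot: [-3.141, 0.002, -0.287]
ft_force: [-0.7, 1.6, -1.8]
width: 0.0141
[ 0.53082306 -0.39748801  0.25915987] [-3.13982087e+00  2.49753233e-03 -2.86503168e-01]
side 308 226 298 226 237
w6 1945 401 442 89 287
[ 0.4948968  -0.22722528  0.17218621] 0.002067612280342442 [ -84.3 -139.6]
[ 0.6245185  -0.11895008  0.17057943] 0.0018651317820145116 [  84.6 -141.6]
```

Flap edge triangulated at station y≈−140, z≈171 mm (angle ≈1.83, consistent). Lower the scraper to its old spot.

```bash
python3 -m jog '{"xyz":[[0,0,4],[0,0,8],[0,0,12],[0,0,16],[0,0,19],[0,0,20.2],[0,0,20.2],[0,0,20.2]],"twist":[0,0,0,0,0,0,0,0],"gripper":[1,1,1,1,1,1,1,1]}'
python3 -m jog '{"xyz":[[0,0,0.1],[0,0,0.2],[0,0,0.3],[0,0,0.3],[0,0,0.3],[0,0,0.3],[0,0,0.3],[0,0,0.3]],"twist":[0,0,0,0,0,0,0,0],"gripper":[1,1,1,1,1,1,1,1]}'
```

```text
t: 12.65
tool_pos: [0.5322, -0.3972, 0.0604]
ee_rot: [3.14, -0.002, -0.284]
ft_force: [0.0, -1.3, -1.3]
width: 0.0139
t: 13.45
tool_pos: [0.5314, -0.3972, 0.056]
ee_rot: [3.142, 0.0, -0.285]
ft_force: [0.2, -0.2, -1.4]
width: 0.0133
```

```bash
python3 -m jog '{"xyz":[[0,0,0.1],[0,0,0.2],[0,0,0.3],[0,0,0.3],[0,0,0.3],[0,0,0.3],[0,0,0.3],[0,0,0.3]],"twist":[0,0,0,0,0,0,0,0],"gripper":[1,1,1,1,1,1,1,1]}'
```

```text
t: 14.25
tool_pos: [0.5325, -0.3977, 0.0556]
ee_rot: [3.141, -0.002, -0.285]
ft_force: [-1.1, 3.9, 10.0]
width: 0.0139
```

```bash
python3 -m jog '{"xyz":[[0,0,-0.1],[0,0,-0.1],[0,0,-0.1],[0,0,-0.1],[0,0,-0.1],[0,0,-0.1],[0,0,-0.1],[0,0,-0.1]],"twist":[0,0,0,0,0,0,0,0],"gripper":[0.4,0.4,0.4,0.4,0.4,0.4,0.4,0.4]}'
python3 -m jog '{"xyz":[[0,0,-2],[0,0,-5],[0,0,-9],[0,0,-13],[0,0,-17],[0,0,-21],[0,0,-21],[0,0,-21]],"twist":[0,0,0,0,0,0,0,0],"gripper":[0.4,0.4,0.4,0.4,0.4,0.4,0.4,0.4]}'
python3 - <<'E'
from h import *
c=wristcam();s=camera("side");a=c["img"];b=cv2.resize(s["img"][135:355,155:310],(296,420),interpolation=cv2.INTER_CUBIC)
cv2.imwrite("pics/m8.png",cv2.resize(np.hstack([a,b]),None,fx=.93,fy=.93)[:,:,::-1]);print(observe()["tool_pos"],observe()["ee_rot"])
E
```

```text
t: 15.05
tool_pos: [0.5314, -0.3972, 0.054]
ee_rot: [-3.142, 0.0, -0.285]
ft_force: [-0.4, 0.2, 0.4]
width: 0.0516
t: 15.85
tool_pos: [0.5317, -0.3975, 0.2654]
ee_rot: [3.14, -0.002, -0.285]
ft_force: [-0.2, 0.1, -0.7]
width: 0.0511
[ 0.5307419  -0.39658676  0.2621058 ] [-3.14013952e+00  2.58724292e-03 -2.85057259e-01]
```

View pics/m8.png

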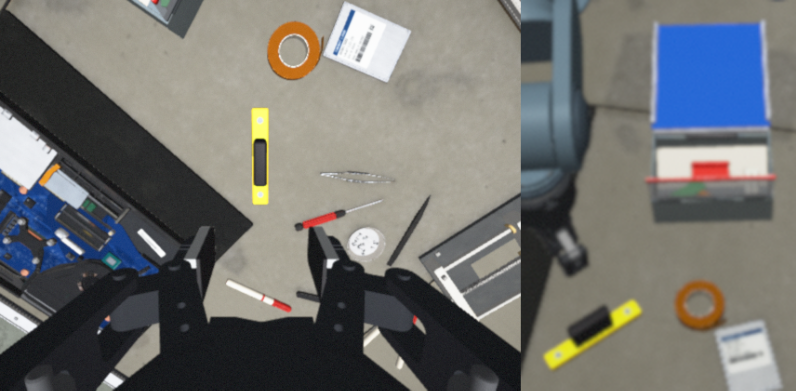

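Scraper stands upright; offcuts are in the box. Now close the fingers and go behind the flap.

```bash
python3 -m jog '{"xyz":[[0,-2,0],[0,-6,0],[0,-10,0],[0,-14,0],[0.1,-17,1],[0.2,-19.8,4],[0.2,-19.8,8],[0.2,-19.8,9.7]],"twist":[-0.14,-0.28,-0.42,-0.56,-0.7,-0.84,-0.98,-0.993],"gripper":[1,1,1,1,1,1,1,1]}'
python3 - <<'E'
from h import *
import time
o=observe();p=o["tool_pos"];a=.7077;d=p[:2]*1000-[468.2,-66.4]
print("st",np.cos(a)*d[0]+np.sin(a)*d[1],-np.sin(a)*d[0]+np.cos(a)*d[1],p[2],o["ee_rot"],o["ft_force"],o["width"])
E
```

```text
t: 16.75
tool_pos: [0.5861, -0.2051, 0.1607]
ee_rot: [-3.132, 0.003, 0.71]
ft_force: [-0.8, 0.7, -0.5]
width: -0.0005
st -0.6366246391124406 -182.04438003707736 0.1607018682189178 [-3.13235234  0.00343924  0.70989028] [-0.76708944  0.65245433 -0.54542863] -0.00048330337519718894
```

```bash
python3 -m jog '{"xyz":[[0,-2,0],[0,-4,0],[0,-5.5,0],[0,-6.8,-0.4],[0,-8.1,-0.7],[0,-9.3,-0.5],[0,-10.5,-0.1],[0,-11.6,0.6]],"twist":[0,0,0,0,0,0,0,0],"gripper":[1,1,1,1,1,1,1,1]}'
python3 - <<'E'
from h import *
s=camera("side");b=cv2.resize(s["img"][130:270,180:340],(800,600)[:2] if 0 else (640,560),interpolation=cv2.INTER_CUBIC)
cv2.imwrite("pics/s9.png",b[:,:,::-1])
E
```

```text
t: 17.55
tool_pos: [0.513, -0.119, 0.1608]
ee_rot: [3.141, -0.0, 0.708]
ft_force: [0.2, 0.5, 0.4]
width: 0.0001
```

View pics/s9.png

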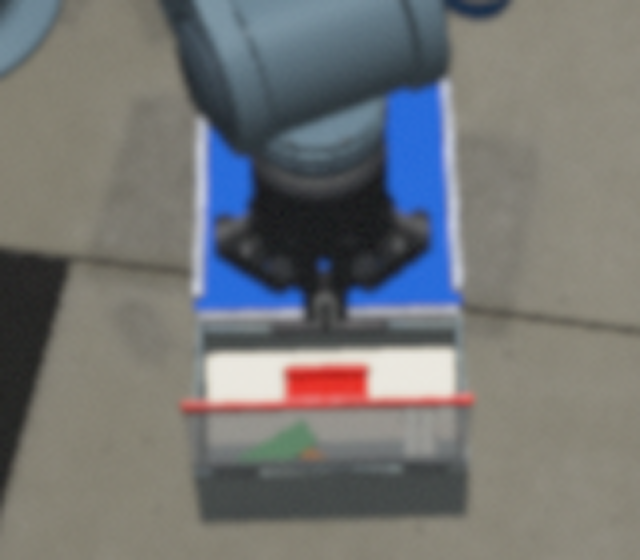

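```bash
python3 - <<'E'
from h import *
s=camera("side");a=.7077
def W(x,y,z): return np.array([468.2+np.cos(a)*x-np.sin(a)*y,-66.4+np.sin(a)*x+np.cos(a)*y,z])/1000
print("tip",proj(s,W(0,-69,139)),"tcp",proj(s,W(0,-69,161)))
for th in(1.83,1.57,1.3,1.1,.9,.7,.5): 
    y,z=-114+104*np.cos(th),73+104*np.sin(th);print(th,proj(s,W(-86,y,z)).round(1),proj(s,W(86,y,z)).round(1))
o=observe();print(o["tool_pos"],o["ft_force"],o["joint_pos"])
c=wristcam();cv2.imwrite("pics/w10.png",c["img"][:,:,::-1])
E
```

```text
tip [262.20307371 217.38786661] tcp [261.97278808 212.56264606]
1.83 [225.3 236.4] [299.  234.5]
1.57 [225.5 225.8] [298.5 224. ]
1.3 [225.9 216.7] [297.8 214.9]
1.1 [226.4 211.6] [297.3 209.9]
0.9 [227.  208.2] [296.8 206.4]
0.7 [227.6 206.4] [296.3 204.7]
0.5 [228.3 206.2] [295.9 204.6]
[ 0.51171792 -0.11812488  0.15917815] [-1.25937043 -0.39228846 -0.06180358] [-4.43006523e-01  1.55769736e-02  1.92160006e+00  1.19111147e-04
  1.20783061e+00 -1.15164702e+00]
```

View pics/w10.png

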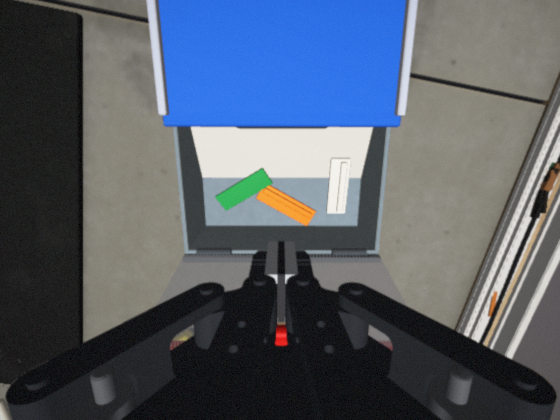

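All three offcuts are in the box. But the flap is still at ≈1.68 and the fingers are in front of it: they passed over its edge. The wrist pictures (open tips at row 253, 182 px apart for 85 mm) put the fingertips about 18 mm *behind* the TCP, not 22 ahead. Go back and come lower.

```bash
python3 -m jog '{"xyz":[[0,0,-3],[0,0,-6],[0,4,-6],[0,8,-6],[0,11.6,-6],[0,11.6,-3],[0,11.6,0.5],[0,11.6,2.4]],"twist":[0,0,0,0,0,0,0,0],"gripper":[1,1,1,1,1,1,1,1]}'
python3 -m jog '{"xyz":[[0,-1,0],[0,-2.5,0],[0,-4,0],[0,-5,0],[0,-6,0],[0,-7,0],[0,-7,0],[0,-7,0]],"twist":[0,0,0,0,0,0,0,0],"gripper":[1,1,1,1,1,1,1,1]}'
python3 - <<'E'
from h import *
s=camera("side");im=s["img"];h=cv2.cvtColor(im,cv2.COLOR_RGB2HSV);m=cv2.inRange(h,(0,90,90),(5,255,255))|cv2.inRange(h,(174,90,90),(180,255,255))
ys,xs=np.nonzero(m[195:250,215:310]);xs+=215;ys+=195
print(len(xs),[(int(x),ys[xs==x].tolist()) for x in (228,230,232,292,294,296)],observe()["ft_force"])
cv2.imwrite("pics/s11.png",im[:,:,::-1])
E
```

```text
t: 18.5
tool_pos: [0.5879, -0.2077, 0.1336]
ee_rot: [-3.138, 0.001, 0.707]
ft_force: [-0.0, -0.3, 0.7]
width: 0.0002
t: 19.3
tool_pos: [0.5434, -0.1545, 0.1372]
ee_rot: [3.141, -0.0, 0.708]
ft_force: [-0.0, -0.2, -0.5]
width: 0.0001
97 [(228, [220, 221, 222]), (230, [220, 221, 222]), (232, [221, 222]), (292, [219, 220, 221]), (294, [219, 220, 221]), (296, [218, 219, 220, 221])] [-0.21789104  0.20217814 -1.47611547]
```

```bash
python3 -m jog '{"xyz":[[0,-1,0.2],[0,-2,0.4],[0,-3.5,0.9],[0,-5,1.8],[0,-6.3,3.0],[0,-7.1,4.1],[0,-7.1,4.1],[0,-7.1,4.1]],"twist":[0,0,0,0,0,0,0,0],"gripper":[1,1,1,1,1,1,1,1]}'
python3 - <<'E'
from h import *
s=camera("side");im=s["img"];h=cv2.cvtColor(im,cv2.COLOR_RGB2HSV);m=cv2.inRange(h,(0,90,90),(5,255,255))|cv2.inRange(h,(174,90,90),(180,255,255))
ys,xs=np.nonzero(m[190:250,215:310]);xs+=215;ys+=190
print(len(xs),[(int(x),ys[xs==x].tolist()) for x in (228,230,232,292,294,296)],observe()["ft_force"])
c=camera("wrist")["img"];b=cv2.resize(im[150:260,200:320],(458,420),interpolation=cv2.INTER_CUBIC)
cv2.imwrite("pics/m12.png",cv2.resize(np.hstack([c,b]),None,fx=.78,fy=.78)[:,:,::-1])
E
```

```text
t: 20.15
tool_pos: [0.4972, -0.1005, 0.0959]
ee_rot: [-3.141, 0.0, 0.708]
ft_force: [0.3, -0.8, 0.6]
width: 0.0001
71 [(228, [207, 208]), (230, [208, 209]), (232, [208, 209]), (292, [207]), (294, [206, 207]), (296, [])] [ 0.37889198 -0.65901368 -0.28908242]
```

```bash
cat > f.py <<'E'
from h import *
s=camera("side");a=.7077
h=cv2.cvtColor(s["img"],cv2.COLOR_RGB2HSV);m=cv2.inRange(h,(0,90,70),(6,255,255))|cv2.inRange(h,(174,90,70),(180,255,255))
ys,xs=np.nonzero(m[190:250,215:310]);xs+=215;ys+=190
print(len(xs),xs.min(),xs.max(),"L",ys[(xs<240)].mean(),xs[xs<240].mean(),"R",ys[xs>284].mean(),xs[xs>284].mean(),observe()["ft_force"],observe()["tool_pos"])
def W(x,y,z): return np.array([468.2+np.cos(a)*x-np.sin(a)*y,-66.4+np.sin(a)*x+np.cos(a)*y,z])/1000
for th in(.6,.45,.3,.2,.1,0):
    y,z=-114+104*np.cos(th),75+104*np.sin(th);print(th,proj(s,W(-86,y,z)).round(1),proj(s,W(-70,y,z)).round(1),proj(s,W(86,y,z)).round(1))
E
python3 -m jog '{"xyz":[[0,-0.3,0.5],[0,-0.7,1.2],[0,-1.1,1.6],[0,-1.4,2.0],[0,-1.8,2.4],[0,-1.8,2.4],[0,-1.8,2.4],[0,-1.8,2.4]],"twist":[0,0,0,0,0,0,0,0],"gripper":[1,1,1,1,1,1,1,1]}'; python3 f.py
```

```text
t: 21.05
tool_pos: [0.4856, -0.0869, 0.0721]
ee_rot: [-3.142, -0.0, 0.708]
ft_force: [-0.8, 0.3, -0.0]
width: 0.0003
158 229 295 L 210.82142857142858 233.67857142857142 R 209.47619047619048 289.76190476190476 [-0.34590141  0.04411513  0.53425034] [ 0.48558691 -0.08697396  0.07207478]
0.6 [227.9 205.6] [234.2 205.5] [296.1 204. ]
0.45 [228.4 206. ] [234.7 205.9] [295.8 204.4]
0.3 [228.9 207.3] [235.1 207.1] [295.5 205.6]
0.2 [229.2 208.6] [235.4 208.4] [295.4 207. ]
0.1 [229.5 210.2] [235.7 210.1] [295.2 208.6]
0 [229.9 212.2] [235.9 212.1] [295.1 210.6]
```

```bash
python3 -m jog '{"xyz":[[0,0,0.1],[0,0,0.2],[0,0,0.3],[0,0,0.4],[0,0,0.4],[0,0,0.4],[0,0,0.4],[0,0,0.4]],"twist":[0,0,0,0,0,0,0,0],"gripper":[1,1,1,1,1,1,1,1]}'
python3 -m jog '{"xyz":[[0,0,0.1],[0,0,0.2],[0,0,0.3],[0,0,0.3],[0,0,0.3],[0,0,0.3],[0,0,0.3],[0,0,0.3]],"twist":[0,0,0,0,0,0,0,0],"gripper":[1,1,1,1,1,1,1,1]}'; python3 f.py | head -1
```

```text
t: 21.9
tool_pos: [0.4856, -0.087, 0.0679]
ee_rot: [3.141, -0.0, 0.708]
ft_force: [-0.4, 0.3, 1.7]
width: 0.0004
t: 22.7
tool_pos: [0.4856, -0.087, 0.065]
ee_rot: [3.141, -0.0, 0.708]
ft_force: [0.5, 0.2, -0.3]
width: 0.0
184 229 294 L 212.70967741935485 234.32258064516128 R 211.0344827586207 289.3448275862069 [0.45340447 1.19282675 0.12164634] [ 0.4855567  -0.08695427  0.06502053]
```

```bash
python3 -m jog '{"xyz":[[0,0,0.1],[0,0,0.2],[0,0,0.3],[0,0,0.3],[0,0,0.3],[0,0,0.3],[0,0,0.3],[0,0,0.3]],"twist":[0,0,0,0,0,0,0,0],"gripper":[1,1,1,1,1,1,1,1]}'
python3 f.py | head -1
```

```text
t: 23.55
tool_pos: [0.4856, -0.0869, 0.062]
ee_rot: [3.142, -0.0, 0.708]
ft_force: [-0.1, -0.3, -0.4]
width: -0.0002
188 229 294 L 212.66666666666666 234.46666666666667 R 211.0344827586207 289.3448275862069 [-0.02344025  0.78453566  0.23715973] [ 0.48558344 -0.08694728  0.06203628]
```

```bash
python3 -m jog '{"xyz":[[0,0,0.1],[0,0,0.2],[0,0,0.3],[0,0,0.4],[0,0,0.4],[0,0,0.4],[0,0,0.4],[0,0,0.4]],"twist":[0,0,0,0,0,0,0,0],"gripper":[1,1,1,1,1,1,1,1]}'
python3 f.py | head -1
```

```text
t: 24.4
tool_pos: [0.4858, -0.087, 0.0603]
ee_rot: [-3.141, 0.001, 0.708]
ft_force: [-8.9, 3.8, 20.3]
width: 0.0002
188 229 294 L 213.0 234.32258064516128 R 211.0344827586207 289.3448275862069 [-8.6405976   3.2971095  19.56742528] [ 0.48577806 -0.08692535  0.06031332]
```

Firm stop at 20 N with no flap movement: fully shut. Lift off, retreat and verify.

```bash
python3 -m jog '{"xyz":[[0,0,-0.5],[0,0,-2],[0,0,-5],[0,0,-9],[0,0,-13],[0,0,-17],[0,0,-20],[0,0,-20]],"twist":[0,0,0,0,0,0,0,0],"gripper":[1,1,1,1,1,1,1,1]}'
python3 f.py
python3 - <<'E'
from h import *
c=wristcam();s=camera("side");im=s["img"];a=.7077
st=lambda p:np.round(np.array([[np.cos(a),np.sin(a)],[-np.sin(a),np.cos(a)]])@(p[:2]*1000-[468.2,-66.4]),1).tolist()
for n,I,cc in(("side",im,s),("w",c["img"],c)):
  for nm,lo,hi,z in(("or",(5,110,100),(16,255,255),.01),("gr",(45,60,50),(85,255,255),.01),("yel",(22,120,120),(35,255,255),.024),("red",(0,150,120),(4,255,255),.075)):
    for k in blobs(I,lo,hi,12)[:4]:
        r=rect_on(cc,k,z);p=np.array(r[0])/1000
        if np.hypot(*p)<.9: print(n,nm,np.round(r[0]),np.round(r[1]),round(r[2]),"st",st(p))
# bystander change against first side picture
o=cv2.imread("pics/side0.png")[:,:,::-1].astype(int);d=np.abs(o-im.astype(int)).sum(2)
for nm,(x0,y0,x1,y1) in dict(roll=(240,290,272,322),drive=(262,315,303,360),bottle=(288,92,312,134),scraper=(165,300,225,343)).items(): print(nm,d[y0:y1,x0:x1].mean(),(d[y0:y1,x0:x1]>90).mean())
E
```

```text
t: 25.25
tool_pos: [0.488, -0.0879, 0.2634]
ee_rot: [3.133, -0.004, 0.708]
ft_force: [0.4, 0.4, 0.4]
width: -0.0003
196 229 294 L 212.70967741935485 234.32258064516128 R 211.0344827586207 289.3448275862069 [-0.45791151  1.42663873  0.14765426] [ 0.48671788 -0.0874278   0.26039873]
0.6 [227.9 205.6] [234.2 205.5] [296.1 204. ]
0.45 [228.4 206. ] [234.7 205.9] [295.8 204.4]
0.3 [228.9 207.3] [235.1 207.1] [295.5 205.6]
0.2 [229.2 208.6] [235.4 208.4] [295.4 207. ]
0.1 [229.5 210.2] [235.7 210.1] [295.2 208.6]
0 [229.9 212.2] [235.9 212.1] [295.1 210.6]
side or [ 613. -270.] [68. 71.] 39 st [-22.5, -248.5]
side or [ 218. -324.] [43.  9.] 22 st [-357.8, -33.4]
side or [ 853. -167.] [ 4. 70.] 31 st [226.8, -327.0]
side gr [ 253. -389.] [15. 17.] 19 st [-373.6, -105.2]
side gr [-34. 614.] [96.  8.] 57 st [60.8, 843.5]
side yel [ 531. -396.] [143.  27.] 74 st [-166.5, -291.8]
side red [ 612. -527.] [49.  9.] 3 st [-190.6, -443.4]
side red [ 517. -660.] [ 8. 31.] 45 st [-348.2, -482.8]
w or [680. 147.] [13. 38.] 17 st [299.5, 24.4]
w or [658. 168.] [ 5. 34.] 30 st [296.4, 54.8]
w or [721.  71.] [ 8. 21.] 28 st [280.8, -59.9]
w or [ 652. -280.] [13. 13.] 40 st [0.3, -281.7]
w gr [ 257. -405.] [16. 16.] 27 st [-380.8, -120.3]
w yel [ 543. -367.] [ 7. 15.] 48 st [-137.9, -277.0]
w red [476. -75.] [170.   9.] 40 st [0.2, -11.9]
roll 3.2041015625 0.0
drive 2.794037940379404 0.0
bottle 10.442460317460318 0.037698412698412696
scraper 16.73565891472868 0.023255813953488372
```

```bash
python3 -c "
from rig import *
print(close_job())"
```

```text
the job is handed in; nothing more can be done
None
```

The job is handed in after about 25 s of robot time, and every step of the task was carried out.

- **Wipe:** I took the scraper by its handle and felt the mat's top at about 92 mm. One stroke at about 5 to 6 N pushed all three offcuts over the open edge. A wrist picture afterwards showed orange, green and white lying in the box and the mat empty.
- **Scraper:** I stood it upright again at its old spot, within a few millimetres. The set-down pressed it on the worktop with about 11 N.
- **Flap:** I pushed it from behind and pressed down near its free edge until it came to a firm stop at 20 N. The edge position did not change after I lifted off. The red border lies level in the wrist view, 170 mm long against the 172 mm given.

**Checks that disagreed:**
- The first flap push passed over its edge. The wrist pictures put the fingertips about 18 mm behind the TCP instead of 22 mm ahead, so I came lower the second time. By the same measure the grip on the scraper was near the top of its handle: the jaws read 14 mm where 18 mm was expected.
- I could not see the tab behind the rim directly, because the picture limit was reached. That the flap is latched is inferred from the firm stop at 20 N (6 to 10 N is enough to snap it) and the unchanged edge position.
- After the flap was shut, the side camera no longer picked out the offcut colours through it. Their place in the box rests on the earlier picture.
- In the side camera the tape roll and the disk drive look unchanged. About 4% of the pixels around the bottle differ, which I put down to shading.

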